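# Push the seal box home between the brass rails

### The arm

A 6-joint arm with a two-finger parallel gripper is mounted at the origin on the work surface. World frame = base frame: x ahead of the robot, y to its left, z up, the work surface at z = 0. Lengths are in m, angles in rad, forces in N, time in s.
With the tool pointing down it reaches from about 0.375 to 0.975 m from the base axis. Payload 3.8 kg.
Tool frame: the origin (TCP) lies at the centre of the arm's flange, where the gripper is bolted on; the fingertips stand r.tip_reach ahead of it and the grasp point (between the pads) lies 155 mm ahead of it (r.tip_reach is the distance from the TCP to the fingertips, in m); z points along the fingers, y is the direction in which the jaws open and shut (so a half turn about z gives the same grasp; the last joint's range is limited). The gripper opens to 85 mm and grips with 20 to 120 N. Pads are 22 mm wide; open, the fingers measure 114 mm over their backs; the gripper's body (76 mm by 85 mm) begins 54 mm behind the grasp point. The pads swing forward as they close: fully open they stand 13 mm farther back than shut.
Start: joints at [1.105, 0.264, 1.604, -0, 1.274, -0.037], TCP at [0.281, 0.614, 0.405] pointing down, gripper open.
Joint ranges: [-2.63, 2.63], [-0.94, 2.18], [0.31, 2.57], [-1.31, 4.45], [0, 2.66], [-2.55, 2.55]. Speed limits (rad/s): [2.57, 2.57, 3.14, 3.14, 3.14, 3.14].

### API

Orientations are given as a unit quaternion [x, y, z, w].
In Python, from station import r gives the robot as it stands. The module is installed in compiled form; this text tells all that it offers.
- The arm moves only by the tool arm_command, never from a script. Its argument "moves" is a list that holds one entry, the list of rows, each a list of 5 numbers: the closure, from -1 (fully open) to 1 (shut), then the shift along the tool's x, y, z in cm, then the turn about the tool's z in rad. A call has 1 to 5 rows; each row shifts and turns the commanded pose from where the row before left it, along the tool's axes as they then stand; what a row does not reach is not made up. A row lasts 1/12 s, in which the tool goes at most 41.7 mm and 7.16 degrees, less where a joint would pass 70% of its speed; a pose out of reach is approached as far as the arm can. A call is refused whole if a number of a shift passes 4.17 or a number of a turn 0.125, either way. A call with a gripper value outside its range is refused whole. The fingers move at their own pace and stop on an object; the grip force is fixed at half the most. Time passes only in rows, so rows that do not move let the fingers close. It gives the time, the measured TCP pose, the force and the opening at its end, in the units of the state.
- r.observe(): the state, without advancing time (a new reading comes with each control period).
- r.capture(name): name is "scene" or "top" or "wrist"; returns a dict with "color" (420x560x3 uint8, blue, green, red), "z_map" (420x560 float32, m along the optical axis (not along the pixel's ray), 0 where there is no reading), "fx", "fy", "cx", "cy" (pixels), "rvec" (rotation vector, rad) and "tvec" (3), from world to camera coordinates, as OpenCV has them; the wrist camera has in their place "T_tool_cam" (4x4, takes a point from camera to tool coordinates, whose origin is the TCP and whose axes are the flange's). Camera axes: x right, y down, z forward; pixel columns grow to the right and rows downward; lengths in m; the calibration is good to about 2 mm. A picture is of the moment at which its call begins: read the wrist's pose just before it.
- r.hand_in(): hands the job in, once; it reports no verdict.
The state is a dict: "clock": time; "qpos": joint angles; "joint_vel": joint speeds; "joint_torque": joint torques, N m; "tool_pos": TCP position; "tool_rot": TCP orientation; "force": force on the tool from outside, world axes, zero at the start; "moment": the same for the moment, N m; "width": finger opening in m.
Only numpy, scipy, OpenCV 4.12 (cv2) and the standard library are available. Lean on these libraries where they do the work, as an engineer would, in place of code of your own. Each camera call takes 0.05 s, during which the arm holds its last target. There are 200 camera calls.

### The job

Push the red lacquered seal box straight down the lane of the wooden desk rack until it sits home against the cork stop, without the box or the fingers touching either of the two brass rails, which scratch easily. Only push it with the fingers: do not pinch it, lift it or tip it, leave everything else on the desk where it is, and finish clear of it all.

Things in the scene. Friction and masses are not known exactly. Their poses are not given: they have to be found in the camera images.
- rack: Fixed pale wooden board flat on the desk, x -240 to +200 mm, y -85 to +85, 8 mm thick; origin on its underside (z = 0), on the lane's centre line at its mouth. +x points down the lane, the push direction: roughly the robot's left (world +y), turned up to 0.3 rad. Apron x < 0: no rails. Lane x 0 to 175 mm: dark floor, level with the board. Box home: its origin at rack x = 120 mm, y = 0.
- rail_left: Fixed brass guide rail on the rack, at the +y side of the lane; its origin coincides with the rack's. It fills rack x 0 to 195 mm, y +45 to +53 mm and rises 14 mm above the board (its top 22 mm above the desk). Must not be touched.
- rail_right: The same brass rail at the -y side: rack x 0 to 195 mm, y -53 to -45 mm, top 22 mm above the desk. The free lane between the rails is 90 mm wide. Must not be touched.
- lane_mouth (a point): Point on the board's top, on the lane's centre line, between the near ends of the rails (rack x = 0).
- lane_end (a point): Point on the board's top, on the lane's centre line, at the foot of the cork stop's face (rack x = 175 mm). The cork stop is a fixed block 86 mm wide, 20 mm thick, rising 30 mm above the board.
- seal_box: Loose closed dark red lacquered box, black band, brass frame inlaid in the lid, 110 mm long (its x), 70 wide (y), 55 high, 0.25 to 0.5 kg; origin at the centre of its underside. Starts on the apron, +x within 0.18 rad of the lane's, up to 15 mm off the centre line, its front 60 to 90 mm short of the rails. Centred in the lane it has 10 mm free on either side. It slides with friction and stays where left.
- box_side_left: The left (+y) side wall of the seal box, part of it: 100 mm long, full height, outer face 35 mm from the box's centre plane; its origin coincides with the box's. Touching both side walls at once with the fingers counts as pinching.
- box_side_right: The right (-y) side wall of the seal box, likewise, outer face at y = -35 mm.
- seal_tall: Bystander: dark wooden seal standing on the desk beside the rack's +y side, 26 x 26 x 66 mm high; origin at the centre of its foot.
- seal_short: Bystander: mid-brown wooden seal standing on the desk beside the rack's -y side, 26 x 26 x 52 mm high; origin at the centre of its foot.
- ink_jar: Bystander: white ceramic jar with a blue cap, 62 mm across, 45 mm high, beyond the rack; origin at the centre of its foot.
- paperweight: Bystander: dark steel bar 160 x 30 x 16 mm with a small brass knob, beyond the rack; origin at the centre of its underside, long axis its y.
- teacup: Bystander: blue cup 72 mm across, 70 mm high, left of the rack; origin at the centre of its foot.
- brush: Bystander: black-handled writing brush with a brown tip, 250 mm long, 10 mm thick, lying on the desk right of the rack; long axis its x, origin at mid-handle on its underside.
Mind the look-alikes: they are no part of the job. There is more than one size of the seal_box; the one meant has the size given above.

How it is judged:
By the outcome, as a careful person would: the job done as asked, in the order asked, and still so for the second after the job is handed in, with the robot touching nothing.
It also fails if it takes over 61 s, if anything falls off the work surface, if the arm or the gripper's body presses on something with over 40 N, if the wrist force passes 120 N, or if a joint passes its speed limit or range.

## Working session

There is one attempt and no reset: what is moved stays moved. The work goes in short steps, Python scripts to look and compute and a tool call to move; the robot and the scene stay as the last step left them, time stands still between calls to the robot, and variables do not carry over. Pictures are saved under pics/ and viewed, about 8 in all and at most 12, crops included, and the job is handed in when it is done.

Besides the shell and the picture viewer there is one more tool, called after ">>>" as name(argument=value, ...), one argument or row to a line, values as JSON. arm_command: Moves the arm, as the interface text tells. Its arguments: {"type":"object","properties":{"moves":{"type":"array","items":{"type":"array","items":{"type":"array","items":{"type":"number"}}}}},"required":["moves"]}

```bash
mkdir -p pics; cat > h.py <<'E'
import numpy as np,cv2
from station import r
from scipy.spatial.transform import Rotation as R
def cam(c):
    Rm=cv2.Rodrigues(np.array(c["rvec"],float))[0]; t=np.array(c["tvec"],float).ravel(); return Rm,t
def ray(c,uv,z):
    Rm,t=cam(c); uv=np.atleast_2d(uv).astype(float)
    d=np.c_[(uv[:,0]-c["cx"])/c["fx"],(uv[:,1]-c["cy"])/c["fy"],np.ones(len(uv))]@Rm
    o=-Rm.T@t; return o+d*((z-o[2])/d[:,2])[:,None]
def pts(c):
    Rm,t=cam(c); z=c["z_map"]; v,u=np.mgrid[:z.shape[0],:z.shape[1]]
    p=np.stack([(u-c["cx"])/c["fx"]*z,(v-c["cy"])/c["fy"]*z,z],-1)
    return (p-t)@Rm
E
python3 - <<'E'
from h import *
for n in("scene","top"):
    c=r.capture(n); cv2.imwrite(f"pics/{n}1.png",c["color"]); np.save(n+"1.npy",c,allow_pickle=True)
    Rm,t=cam(c); print(n,-Rm.T@t)
s=r.observe(); print(s); print(r.tip_reach)
E
```

```text
scene [ 1.36688639 -0.38749889  0.71207519]
top [0.40368712 0.00558906 1.36783978]
{'clock': 0.1, 'qpos': array([ 1.10508746e+00,  2.64700040e-01,  1.60524197e+00, -1.05208086e-05,
        1.27371714e+00, -3.68680510e-02]), 'joint_vel': array([-1.63155614e-03, -5.29347074e-06, -1.12929362e-03, -1.12155132e-03,
        4.92200837e-04, -5.84274813e-04]), 'joint_torque': array([ 8.70805743e-04, -5.16705751e+01, -3.68590343e+01,  2.42140260e-05,
        6.19704922e-03,  2.38484211e-05]), 'tool_pos': array([0.28052092, 0.61360829, 0.40346874]), 'tool_rot': array([ 2.12779523e-01,  9.77099691e-01, -1.00204831e-03, -2.52049244e-04]), 'force': array([-1.52609695,  0.01771083,  0.12768177]), 'moment': array([ 0.01377389, -0.01354424,  0.02337451]), 'width': 0.08553392628596156}
0.1734
```

View pics/top1.png

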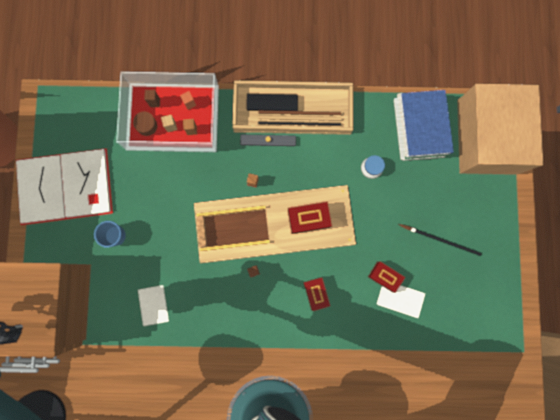

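View pics/scene1.png

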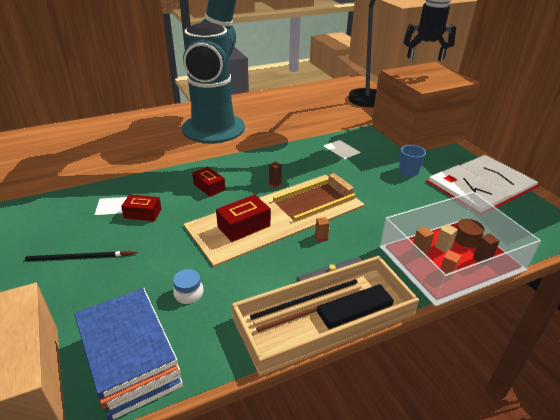

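The candidates for the red box are the one on the rack apron at top (309,217), and two smaller ones on the felt at (317,293) and (386,277). The red tray at (172,112) is no match. I choose (309,217) because it is on the apron and the largest; next I measure it and the rack and check the choice in a crop.

```bash
python3 - <<'E'
from h import *
c=np.load("top1.npy",allow_pickle=True).item(); P=pts(c); im=c["color"]
hsv=cv2.cvtColor(im,cv2.COLOR_BGR2HSV)
roi=np.zeros(im.shape[:2],bool); roi[175:275,185:365]=True
z=P[...,2]; print("felt z",np.median(z[230:250,420:440]),"board",np.median(z[205:215,272:284]),"box",np.median(z[210:225,300:318]))
def rect(m,zz,name):
    m=cv2.morphologyEx((m&roi).astype(np.uint8),cv2.MORPH_OPEN,np.ones((2,2)))
    cs=cv2.findContours(m,0,cv2.CHAIN_APPROX_NONE)[0]; k=max(cs,key=cv2.contourArea)
    W=ray(c,k.reshape(-1,2),zz)[:,:2]; (x,y),s,a=cv2.minAreaRect((W*1000).astype(np.float32)); 
    print(name,"ctr",x,y,"size",s,"ang",a,"n",m.sum()); return m
notgreen=~((hsv[...,0]>50)&(hsv[...,0]<95)&(hsv[...,1]>80))
rect(notgreen&(z<.2),.008,"board")
red=((hsv[...,0]<8)|(hsv[...,0]>172))&(hsv[...,1]>150)
rect(red&(z>.05),.063,"lid red&z"); rect((z>.05)&(z<.08),.063,"lid z")
dark=(z<.013)&(hsv[...,2]<110)&(hsv[...,0]<20)
rect(dark&(np.arange(560)[None]<275),.008,"lane")
brass=(hsv[...,0]>18)&(hsv[...,0]<32)&(hsv[...,1]>150)&(z>.012)&(z<.035)
vu=np.argwhere(brass&roi); print(len(vu))
for nm,m in(("top",vu[:,0]<225),("bot",vu[:,0]>=225)):
    w=ray(c,vu[m][:,::-1],.022)[:,:2]*1000
    if len(w)>5: print(nm,cv2.fitLine(w.astype(np.float32),cv2.DIST_HUBER,0,.01,.01).ravel(), w.min(0),w.max(0))
cv2.imwrite("pics/crop1.png",cv2.resize(im[175:275,185:365],None,fx=4,fy=4,interpolation=cv2.INTER_CUBIC))
E
```

```text
felt z 0.0021202520271878353 board 0.008564989845723889 box 0.06377856971598628
board ctr 530.45263671875 -5.3971099853515625 size (177.1231689453125, 447.3150939941406) ang 7.799717426300049 n 10076
lid red&z ctr 544.8154296875 -100.77254486083984 size (68.56784057617188, 108.79447174072266) ang 10.294916152954102 n 782
lid z ctr 545.92919921875 -99.55888366699219 size (70.98014068603516, 111.23573303222656) ang 10.512605667114258 n 1174
lane ctr 506.51025390625 173.80029296875 size (82.31714630126953, 31.7509708404541) ang 10.111600875854492 n 271
29
top [ 1.34061754e-01 -9.90972996e-01  5.63116028e+02  1.18641754e+02] [554.84734189  60.19653932] [571.27859811 183.18909788]
bot [ 1.38020501e-01 -9.90429401e-01  4.71021027e+02  1.10954445e+02] [462.59331962  30.23569335] [481.94258235 177.20111583]
```

View pics/crop1.png

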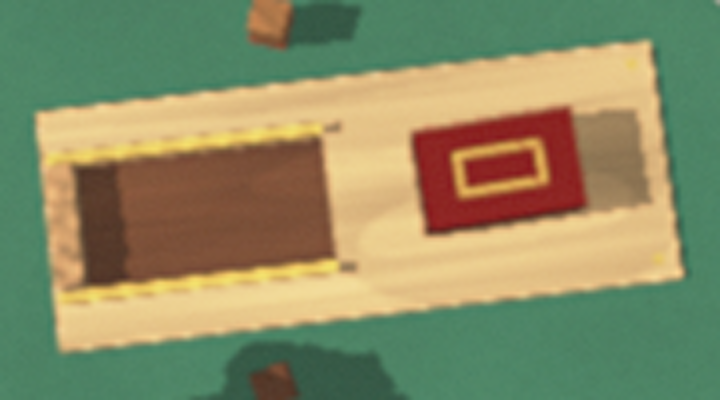

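The crop confirms the choice: the box lid is centred at crop (500,170), measures about 110 x 70 mm, and sits at z 63 mm. The brass rails are on either side of the dark lane, at crop (190,145) and (200,282), and the cork stop is at (62,225). The rack's +x yaw is about 97.8°, its origin about (528,14) mm, and the box's rear end is at rack x ≈ -171. I'll push on the rear face with two part-open fingers, their tips above rail height. First I turn the tool so its x runs along the lane.

>>> arm_command(
  moves=[
    [[0.3,0,0,0,0.12],[0.3,0,0,0,0.12],[0.3,0,0,0,0.12],[0.3,0,0,0,0.12],[0.3,0,0,0,0.12]],
  ],
)

```text
clock: 0.52
tool_pos: [0.2805, 0.6137, 0.4039]
tool_rot: [0.495, 0.869, -0.001, 0.0]
force: [0.0, 0.1, -0.0]
width: 0.03
```

>>> arm_command(
  moves=[
    [[0.3,0,0,0,0.12],[0.3,0,0,0,0.12],[0.3,0,0,0,0.12],[0.3,0,0,0,0.045],[0.3,0,0,0,0]],
  ],
)

```text
clock: 0.93
tool_pos: [0.2806, 0.6137, 0.4039]
tool_rot: [0.657, 0.754, -0.001, 0.0]
force: [0.7, 0.2, 0.6]
width: 0.0299
```

>>> arm_command(
  moves=[
    [[0.3,-4,0.8,0,0],[0.3,-4,0.8,0,0],[0.3,-4,0.8,0,0],[0.3,-4,0.8,0,0],[0.3,-4,0.8,0,0]],
  ],
)

```text
clock: 1.35
tool_pos: [0.3476, 0.4195, 0.4042]
tool_rot: [0.656, 0.755, -0.0, 0.0]
force: [0.9, 0.3, -0.2]
width: 0.0296
```

>>> arm_command(
  moves=[
    [[0.3,-4,0.8,0,0],[0.3,-4,0.8,0,0],[0.3,-4,0.8,0,0],[0.3,-4,0.8,0,0],[0.3,0,0,0,0]],
  ],
)

```text
clock: 1.77
tool_pos: [0.4025, 0.2617, 0.4044]
tool_rot: [0.659, 0.753, -0.001, 0.002]
force: [-0.1, 0.6, 0.6]
width: 0.0299
```

>>> arm_command(
  moves=[
    [[0.3,-3.5,1.8,0,0],[0.3,-3.5,1.8,0,0],[0.3,-3.5,1.8,0,0],[0.3,-3.5,1.8,0,0],[0.3,-3.5,1.8,0,0]],
  ],
)

```text
clock: 2.18
tool_pos: [0.5148, 0.1047, 0.4047]
tool_rot: [0.656, 0.754, 0.0, -0.0]
force: [-0.2, -0.0, 0.6]
width: 0.03
```

>>> arm_command(
  moves=[
    [[0.3,-3,0,0,0],[0.3,-3,0,0,0],[0.3,0,0,0,0],[0.3,0,0,0,0]],
  ],
)

```text
clock: 2.52
tool_pos: [0.5226, 0.0455, 0.4043]
tool_rot: [0.658, 0.753, -0.0, -0.0]
force: [-0.1, 0.7, 0.8]
width: 0.03
```

```bash
cat >> h.py <<'E'
def wcap():
    s=r.observe(); c=r.capture("wrist"); T=np.eye(4); T[:3,:3]=R.from_quat(s["tool_rot"]).as_matrix(); T[:3,3]=s["tool_pos"]
    M=np.linalg.inv(T@np.array(c["T_tool_cam"])); c["rvec"]=cv2.Rodrigues(M[:3,:3])[0]; c["tvec"]=M[:3,3]; return s,c
E
python3 - <<'E'
from h import *
s,c=wcap(); print(s["tool_pos"],s["tool_rot"],np.round(c["T_tool_cam"],3)); cv2.imwrite("pics/w1.png",c["color"]); np.save("w1.npy",c,allow_pickle=True)
E
```

```text
[0.52257716 0.04553203 0.40429035] [ 6.57779680e-01  7.53210276e-01 -1.28524465e-04 -3.95061387e-04] [[ 0.001 -0.961 -0.276  0.069]
 [ 1.     0.001 -0.001  0.001]
 [ 0.001 -0.276  0.961  0.032]
 [ 0.     0.     0.     1.   ]]
```

View pics/w1.png

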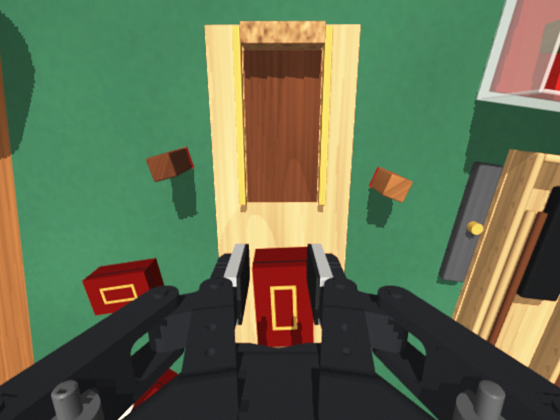

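The wrist view shows the lane with its rails (about columns 240 and 324, rows 45–208), the cork stop at the top (282,33) and the box with its front at row ~250. The rack can now be refined from its board edges and rails.

```bash
cat > rack.py <<'E'
from h import *
c=np.load("w1.npy",allow_pickle=True).item(); im=c["color"]; hsv=cv2.cvtColor(im,cv2.COLOR_BGR2HSV); h,s,v=cv2.split(hsv)
brass=(h>20)&(h<32)&(s>150)&(v>100); green=(h>50)&(h<95)&(s>80)
def line(px,z,nm):
    w=ray(c,np.array(px),z)[:,:2]*1000; vx,vy,x,y=cv2.fitLine(w.astype(np.float32),cv2.DIST_HUBER,0,.01,.01).ravel()
    if vy<0: vx,vy=-vx,-vy
    print(nm,"yaw %.2f"%np.degrees(np.arctan2(vy,vx)),"x at y=100: %.1f"%(x+(100-y)*vx/vy), "resid",np.std((w-[x,y])@[vy,-vx]).round(2)); return w
E_=[[],[],[],[]]; B=[[],[]]
for row in range(50,200,3):
    L=np.flatnonzero(brass[row,225:262])+225; Rr=np.flatnonzero(brass[row,305:340])+305
    if len(L)>2: E_[0]+=[(L[0]-.5,row)]; E_[1]+=[(L[-1]+.5,row)]
    if len(Rr)>2: E_[2]+=[(Rr[0]-.5,row)]; E_[3]+=[(Rr[-1]+.5,row)]
    g=np.flatnonzero(~green[row,200:370])+200
    gl=[u for u in range(240,190,-1) if green[row,u]]; gr=[u for u in range(330,375) if green[row,u]]
    if gl: B[0]+=[(gl[0]+.5,row)]
    if gr: B[1]+=[(gr[0]-.5,row)]
for i,nm in enumerate(("Lout","Lin","Rin","Rout")): line(E_[i],.022,nm)
line(B[0],.008,"boardL"); line(B[1],.008,"boardR")
z=pts(c)[...,2]
for u in (265,282,300):
    col=im[:,u].astype(int); print(u,[ (r_,tuple(col[r_])) for r_ in (14,18,22,26,40,44,48,198,202,206)])
E
python3 rack.py
```

```text
Traceback (most recent call last):
  File "rack.py", line 17, in <module>
    for i,nm in enumerate(("Lout","Lin","Rin","Rout")): line(E_[i],.022,nm)
                                                        ~~~~^^^^^^^^^^^^^^^
  File "rack.py", line 5, in line
    w=ray(c,np.array(px),z)[:,:2]*1000; vx,vy,x,y=cv2.fitLine(w.astype(np.float32),cv2.DIST_HUBER,0,.01,.01).ravel()
      ~~~^^^^^^^^^^^^^^^^^^
  File "h.py", line 8, in ray
    d=np.c_[(uv[:,0]-c["cx"])/c["fx"],(uv[:,1]-c["cy"])/c["fy"],np.ones(len(uv))]@Rm
             ~~^^^^^
IndexError: index 0 is out of bounds for axis 1 with size 0
```

```bash
python3 -c "
from h import *
c=np.load('w1.npy',allow_pickle=True).item(); hsv=cv2.cvtColor(c['color'],cv2.COLOR_BGR2HSV)
print(hsv[120,232:250].tolist()); print(hsv[120,316:334].tolist()); print(hsv[120,200:216].tolist())"
```

```text
[[23, 93, 251], [23, 93, 252], [23, 92, 252], [22, 115, 247], [25, 139, 250], [26, 144, 251], [26, 142, 251], [26, 145, 251], [26, 141, 252], [26, 143, 254], [20, 168, 225], [19, 156, 165], [17, 134, 219], [13, 146, 183], [10, 164, 137], [9, 166, 134], [10, 167, 139], [9, 166, 137]]
[[9, 167, 133], [10, 169, 133], [10, 165, 139], [13, 146, 184], [16, 147, 168], [19, 165, 162], [23, 156, 249], [26, 141, 254], [26, 142, 252], [26, 142, 252], [26, 144, 252], [26, 145, 251], [24, 146, 247], [22, 116, 244], [21, 103, 247], [23, 102, 249], [23, 99, 250], [23, 97, 250]]
[[71, 121, 141], [71, 119, 142], [72, 120, 142], [72, 120, 142], [71, 122, 142], [71, 120, 142], [71, 123, 141], [71, 120, 142], [73, 126, 140], [65, 92, 142], [22, 100, 217], [22, 99, 251], [22, 99, 250], [21, 103, 247], [20, 107, 245], [21, 105, 245]]
```

```bash
sed -i 's/brass=(h>20)&(h<32)&(s>150)&(v>100)/brass=(h>=22)\&(h<32)\&(s>125)\&(v>225)/' rack.py; python3 rack.py
```

```text
Lout yaw 97.89 x at y=100: 467.5 resid 0.32
Lin yaw 97.90 x at y=100: 474.4 resid 0.33
Rin yaw 97.79 x at y=100: 565.6 resid 0.34
Rout yaw 97.95 x at y=100: 573.3 resid 0.36
boardL yaw 97.78 x at y=100: 433.9 resid 0.38
boardR yaw 97.95 x at y=100: 606.4 resid 0.35
265 [(14, (np.int64(99), np.int64(142), np.int64(76))), (18, (np.int64(98), np.int64(140), np.int64(73))), (22, (np.int64(118), np.int64(185), np.int64(239))), (26, (np.int64(107), np.int64(171), np.int64(229))), (40, (np.int64(119), np.int64(188), np.int64(239))), (44, (np.int64(42), np.int64(67), np.int64(97))), (48, (np.int64(44), np.int64(69), np.int64(99))), (198, (np.int64(46), np.int64(74), np.int64(132))), (202, (np.int64(109), np.int64(171), np.int64(225))), (206, (np.int64(145), np.int64(217), np.int64(246)))]
282 [(14, (np.int64(101), np.int64(144), np.int64(78))), (18, (np.int64(101), np.int64(140), np.int64(73))), (22, (np.int64(119), np.int64(187), np.int64(239))), (26, (np.int64(115), np.int64(182), np.int64(235))), (40, (np.int64(118), np.int64(189), np.int64(240))), (44, (np.int64(40), np.int64(64), np.int64(90))), (48, (np.int64(42), np.int64(66), np.int64(94))), (198, (np.int64(44), np.int64(70), np.int64(127))), (202, (np.int64(103), np.int64(163), np.int64(216))), (206, (np.int64(139), np.int64(210), np.int64(243)))]
300 [(14, (np.int64(100), np.int64(143), np.int64(75))), (18, (np.int64(102), np.int64(143), np.int64(76))), (22, (np.int64(106), np.int64(167), np.int64(228))), (26, (np.int64(115), np.int64(181), np.int64(235))), (40, (np.int64(117), np.int64(185), np.int64(237))), (44, (np.int64(44), np.int64(69), np.int64(98))), (48, (np.int64(40), np.int64(63), np.int64(91))), (198, (np.int64(46), np.int64(75), np.int64(134))), (202, (np.int64(125), np.int64(192), np.int64(240))), (206, (np.int64(160), np.int64(231), np.int64(251)))]
```

>>> arm_command(
  moves=[
    [[0.3,-4,0,0,0],[0.3,-4,0,0,0],[0.3,-4,0,0,0],[0.3,-4,0,0,0],[0.3,-4,0,0,0]],
  ],
)

```text
clock: 2.98
tool_pos: [0.55, -0.1513, 0.4048]
tool_rot: [0.656, 0.755, 0.0, 0.0]
force: [1.1, 0.9, -0.3]
width: 0.0298
```

>>> arm_command(
  moves=[
    [[0.3,-3,0,0,0],[0.3,-1,0,0,0],[0.3,0,0,0,0],[0.3,0,0,0,0],[0.3,0,0,0,0]],
  ],
)

```text
clock: 3.4
tool_pos: [0.5552, -0.1892, 0.4045]
tool_rot: [0.656, 0.754, 0.0, -0.001]
force: [-0.7, 0.1, -0.2]
width: 0.0298
```

```bash
cat > box.py <<'E'
from h import *
import sys
c0=np.load("w1.npy",allow_pickle=True).item()
yaw=np.radians(97.87); d=np.array([np.cos(yaw),np.sin(yaw)]); n=np.array([-d[1],d[0]])
Mo=ray(c0,[[282,201.5]],.008)[0,:2]*1000; cl=np.array([520.2,100.]); O=cl+d*((Mo-cl)@d)
def rk(p): p=np.atleast_2d(p)[:,:2]-O; return np.c_[p@d,p@n]
if __name__=="__main__":
    print("origin",O,"cork foot",rk(ray(c0,[[282,43]],.038)*1000))
    s,c=wcap(); name=sys.argv[1]; cv2.imwrite(f"pics/{name}.png",c["color"]); np.save(name+".npy",c,allow_pickle=True)
    ty=R.from_quat(s["tool_rot"]).as_matrix()[:2,0]
    print("TCP rack",rk(s["tool_pos"]*1000),"z",s["tool_pos"][2],"tool x yaw",np.degrees(np.arctan2(ty[1],ty[0])))
    z=pts(c)[...,2]; h,sa,v=cv2.split(cv2.cvtColor(c["color"],cv2.COLOR_BGR2HSV))
    m=((z>.055)&(z<.07)).astype(np.uint8); m=cv2.morphologyEx(m,cv2.MORPH_OPEN,np.ones((3,3)))
    red=(((h<8)|(h>172))&(sa>150)).astype(np.uint8)
    for nm,mm in(("z",m),("z&red",cv2.morphologyEx(m&red,cv2.MORPH_CLOSE,np.ones((9,9))))):
        k=[q for q in cv2.findContours(mm,0,cv2.CHAIN_APPROX_NONE)[0] if cv2.contourArea(q)>800]
        for q in k:
            w=rk(ray(c,q.reshape(-1,2),.063)*1000); (x,y),sz,a=cv2.minAreaRect(w.astype(np.float32)); print(nm,"rack ctr %.1f %.1f"%(x,y),np.round(sz,1),"ang %.2f"%a, w.min(0).round(1),w.max(0).round(1))
E
python3 box.py w2
```

```text
origin [531.65049773  17.16213628] cork foot [[173.70182127   0.29420427]]
TCP rack [[-207.61747893    4.8975843 ]] z 0.40445702527657124 tool x yaw 97.96162036403261
z rack ctr -117.8 -1.3 [109.4  69.2] ang 2.48 [-173.4  -37.9] [-61.8  35.4]
z&red rack ctr -118.2 -1.7 [108.7  68.5] ang 2.48 [-173.4  -37.9] [-62.6  34.5]
```

View pics/w2.png

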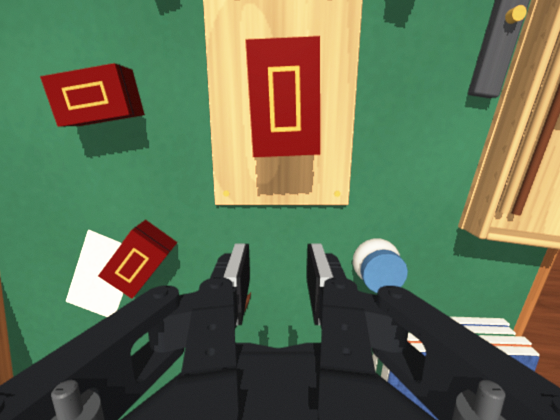

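The box is at rack (-118, -1.5) mm with yaw +2.5°, size 109 x 69, and its rear edge at row ~155. The floor between the fingers (cols 235–325, rows ~250) is clear behind the box. The cork checks at 174 mm against the stated 175. I descend behind the box with the tips at z ≈ 30 mm, above the 22 mm rails, then creep to contact.

>>> arm_command(
  moves=[
    [[0.3,0,0.6,4,0],[0.3,0,0,4,0],[0.3,0,0,4,0],[0.3,0,0,4,0],[0.3,0,0,3,0]],
  ],
)

```text
clock: 3.87
tool_pos: [0.56, -0.1879, 0.2117]
tool_rot: [0.656, 0.755, -0.0, -0.001]
force: [-1.3, 0.7, 0.2]
width: 0.03
```

>>> arm_command(
  moves=[
    [[0.3,0,0,1,0],[0.3,0,0,0.3,0],[0.3,0,0,0,0],[0.3,0,0,0,0]],
  ],
)

```text
clock: 4.2
tool_pos: [0.5625, -0.1903, 0.2041]
tool_rot: [0.657, 0.754, 0.001, 0.002]
force: [-0.0, 0.1, 1.4]
width: 0.0298
```

>>> arm_command(
  moves=[
    [[0.3,0.6,0,0,0],[0.3,0.5,0,0,0],[0.3,0.3,0,0,0],[0.3,0.3,0,0,0],[0.3,0,0,0,0]],
  ],
)

```text
clock: 4.62
tool_pos: [0.5588, -0.1729, 0.2023]
tool_rot: [0.657, 0.754, 0.0, 0.0]
force: [0.2, 0.1, -0.3]
width: 0.0298
```

```bash
python3 box.py w3
```

```text
origin [531.65049773  17.16213628] cork foot [[173.70182127   0.29420427]]
TCP rack [[-191.97717411   -0.85454935]] z 0.2023023360360427 tool x yaw 97.87971169798537
z rack ctr -128.8 -2.4 [87.1 69.1] ang 2.48 [-173.7  -38.8] [-86.7  33.9]
z&red rack ctr -128.8 -2.5 [87.1 68.9] ang 2.47 [-173.7  -38.7] [-86.7  33.7]
```

View pics/w3.png

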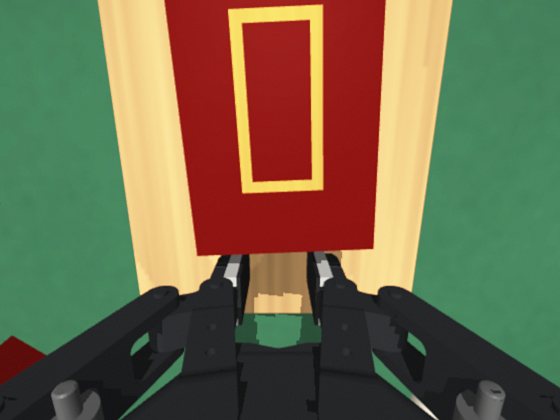

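The box is still unmoved: its rear edge is at row ~250 and the fingers, at cols 232 and 322, are about 7 mm behind it. I push gently about 40 mm so it squares itself, then measure.

>>> arm_command(
  moves=[
    [[0.3,0.4,0,0,0],[0.3,0.4,0,0,0],[0.3,0.4,0,0,0],[0.3,0.4,0,0,0],[0.3,0.4,0,0,0]],
  ],
)

```text
clock: 5.08
tool_pos: [0.556, -0.1536, 0.2017]
tool_rot: [0.657, 0.754, -0.0, 0.0]
force: [-0.6, -2.3, -0.2]
width: 0.0301
```

>>> arm_command(
  moves=[
    [[0.3,0.4,0,0,0],[0.3,0.4,0,0,0],[0.3,0.4,0,0,0],[0.3,0.4,0,0,0],[0.3,0.4,0,0,0]],
  ],
)

```text
clock: 5.5
tool_pos: [0.5533, -0.1335, 0.2017]
tool_rot: [0.657, 0.754, 0.0, 0.0]
force: [0.1, -2.0, -0.7]
width: 0.0302
```

>>> arm_command(
  moves=[
    [[0.3,0.2,0,0,0],[0.3,0,0,0,0],[0.3,0,0,0,0]],
  ],
)

```text
clock: 5.75
tool_pos: [0.5529, -0.1314, 0.2016]
tool_rot: [0.657, 0.754, 0.0, -0.0]
force: [-0.0, 0.5, 0.6]
width: 0.0299
```

```bash
python3 box.py w4; python3 -c "
from h import *
c=r.capture('top'); z=pts(c)[...,2]; from box import rk
m=((z>.055)&(z<.07)).astype(np.uint8); print([ (cv2.contourArea(q),cv2.minAreaRect(rk(ray(c,q.reshape(-1,2),.063)*1000).astype(np.float32))) for q in cv2.findContours(m[175:275,185:365].copy(),0,cv2.CHAIN_APPROX_NONE,offset=(185,175))[0] if cv2.contourArea(q)>200])"
```

```text
origin [531.65049773  17.16213628] cork foot [[173.70182127   0.29420427]]
TCP rack [[-150.1148027    -0.71562384]] z 0.20159716917413367 tool x yaw 97.85116940136709
z rack ctr -104.0 -4.4 [118.   69.1] ang 0.01 [-163.  -39.] [-45.   30.2]
z&red rack ctr -92.1 -4.5 [94.3 68.9] ang 0.02 [-139.2  -38.9] [-45.   29.9]
[(629.5, ((-66.45677185058594, -3.8303794860839844), (70.61052703857422, 79.06672668457031), 89.5952377319336))]
```

The box has squared up (yaw 0.0°) with its centre at y ≈ -4.4 mm. I push slightly obliquely, about 4° and well inside the friction cone, to centre it.

>>> arm_command(
  moves=[
    [[0.3,0.4,-0.03,0,0],[0.3,0.4,-0.03,0,0],[0.3,0.4,-0.03,0,0],[0.3,0.4,-0.03,0,0],[0.3,0.4,-0.03,0,0]],
  ],
)

```text
clock: 6.27
tool_pos: [0.5487, -0.1119, 0.2016]
tool_rot: [0.657, 0.754, -0.0, 0.0]
force: [0.0, -2.9, -0.5]
width: 0.03
```

>>> arm_command(
  moves=[
    [[0.3,0.4,-0.03,0,0],[0.3,0.4,-0.03,0,0],[0.3,0.4,-0.03,0,0],[0.3,0.4,-0.03,0,0],[0.3,0,0,0,0]],
  ],
)

```text
clock: 6.68
tool_pos: [0.5452, -0.0957, 0.2016]
tool_rot: [0.657, 0.754, 0.0, -0.0]
force: [-0.2, -0.3, -0.5]
width: 0.0298
```

```bash
python3 box.py w5
```

```text
origin [531.65049773  17.16213628] cork foot [[173.70182127   0.29420427]]
TCP rack [[-113.67877642    2.02811946]] z 0.20164745214792118 tool x yaw 97.8719431331557
z rack ctr -67.6 -1.6 [ 69.1 118.1] ang 90.00 [-126.6  -36.2] [-8.5 32.9]
z&red rack ctr -55.7 -1.7 [94.3 69. ] ang 0.01 [-102.8  -36.2] [-8.5 32.8]
```

View pics/w5.png

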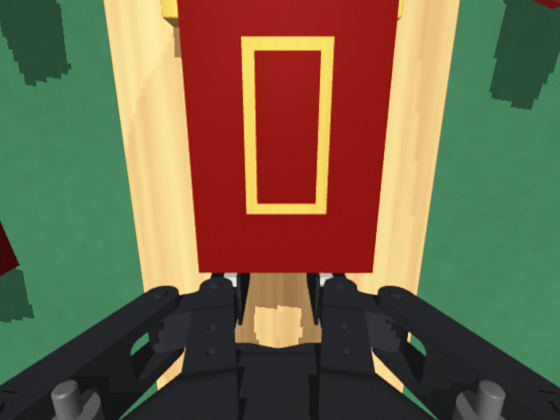

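The oblique push works: the box is square, at y ≈ -1.7, with its front just inside the rail ends visible at (170,10) and (400,10). I continue, then go straight.

>>> arm_command(
  moves=[
    [[0.3,0.4,-0.03,0,0],[0.3,0.4,-0.03,0,0],[0.3,0.4,-0.03,0,0],[0.3,0.4,-0.03,0,0],[0.3,0.4,-0.03,0,0]],
  ],
)

```text
clock: 7.15
tool_pos: [0.5412, -0.0767, 0.2018]
tool_rot: [0.657, 0.754, 0.0, 0.0]
force: [0.4, -2.1, -0.1]
width: 0.0298
```

>>> arm_command(
  moves=[
    [[0.3,0.6,0,0,0],[0.3,0.6,0,0,0],[0.3,0.6,0,0,0],[0.3,0.6,0,0,0],[0.3,0.6,0,0,0]],
  ],
)

```text
clock: 7.57
tool_pos: [0.5371, -0.0466, 0.2018]
tool_rot: [0.657, 0.754, 0.0, 0.0]
force: [1.0, -3.3, 0.9]
width: 0.0299
```

>>> arm_command(
  moves=[
    [[0.3,0.6,0,0,0],[0.3,0.6,0,0,0],[0.3,0.6,0,0,0],[0.3,0.4,0,0,0],[0.3,0,0,0,0]],
  ],
)

```text
clock: 7.98
tool_pos: [0.5339, -0.0245, 0.2016]
tool_rot: [0.657, 0.754, 0.0, -0.0]
force: [-0.8, 0.5, 0.2]
width: 0.0298
```

```bash
python3 box.py w6
```

```text
origin [531.65049773  17.16213628] cork foot [[173.70182127   0.29420427]]
TCP rack [[-41.53955052   3.45869904]] z 0.2015962508457417 tool x yaw 97.87480411857446
z rack ctr 4.6 -0.3 [118.   69.1] ang 0.02 [-54.4 -34.8] [63.6 34.3]
z&red rack ctr 16.5 -0.3 [94.3 69. ] ang 0.04 [-30.6 -34.8] [63.6 34.2]
```

>>> arm_command(
  moves=[
    [[0.3,0.6,0,0,0],[0.3,0.6,0,0,0],[0.3,0.6,0,0,0],[0.3,0.6,0,0,0],[0.3,0.6,0,0,0]],
  ],
)

```text
clock: 8.45
tool_pos: [0.5298, 0.0049, 0.2015]
tool_rot: [0.657, 0.754, -0.0, -0.0]
force: [-0.5, -1.3, -0.4]
width: 0.0298
```

>>> arm_command(
  moves=[
    [[0.3,0.6,0,0,0],[0.3,0.6,0,0,0],[0.3,0.6,0,0,0],[0.3,0.6,0,0,0],[0.3,0.6,0,0,0]],
  ],
)

```text
clock: 8.87
tool_pos: [0.5257, 0.0347, 0.2016]
tool_rot: [0.657, 0.754, -0.0, -0.0]
force: [-0.7, -1.8, -1.2]
width: 0.0297
```

>>> arm_command(
  moves=[
    [[0.3,0.6,0,0,0],[0.3,0.6,0,0,0],[0.3,0.6,0,0,0],[0.3,0.6,0,0,0],[0.3,0.3,0,0,0]],
  ],
)

```text
clock: 9.28
tool_pos: [0.5222, 0.0615, 0.2017]
tool_rot: [0.657, 0.754, 0.0, -0.0]
force: [1.0, -1.6, -1.5]
width: 0.03
```

>>> arm_command(
  moves=[
    [[0.3,0.1,0,0,0],[0.3,0.1,0,0,0],[0.3,0,0,0,0]],
  ],
)

```text
clock: 9.53
tool_pos: [0.522, 0.0629, 0.2018]
tool_rot: [0.657, 0.754, 0.0, -0.0]
force: [0.1, -0.7, -0.3]
width: 0.0298
```

```bash
python3 box.py w7
```

```text
origin [531.65049773  17.16213628] cork foot [[173.70182127   0.29420427]]
TCP rack [[46.61508861  3.27695259]] z 0.2017802517996442 tool x yaw 97.8456858182566
z rack ctr 54.3 108.2 [11.1 28.9] ang 75.60 [ 41.7 103.7] [ 69.3 117.1]
z rack ctr 92.7 -0.6 [118.2  69.1] ang 0.03 [ 33.5 -35.2] [151.7  34. ]
z&red rack ctr 104.6 -0.7 [94.4 68.7] ang 0.02 [ 57.4 -35.1] [151.7  33.6]
```

View pics/w7.png

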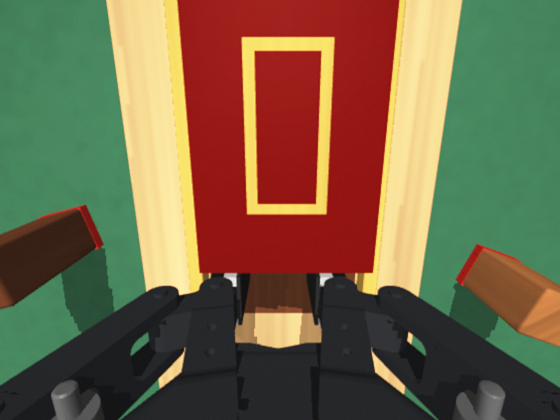

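The box is square and centred, with even gaps to the rails (cols ~200 and ~375), and about 7 mm remain. I creep and watch the force for the stop.

>>> arm_command(
  moves=[
    [[0.3,0.1,0,0,0],[0.3,0.1,0,0,0],[0.3,0.1,0,0,0],[0.3,0.1,0,0,0],[0.3,0.1,0,0,0]],
  ],
)

```text
clock: 10.0
tool_pos: [0.5215, 0.0675, 0.2019]
tool_rot: [0.657, 0.754, 0.0, 0.0]
force: [0.6, -2.9, 0.3]
width: 0.0295
```

>>> arm_command(
  moves=[
    [[0.3,0.1,0,0,0],[0.3,0.1,0,0,0]],
  ],
)

```text
clock: 10.17
tool_pos: [0.5212, 0.0696, 0.2019]
tool_rot: [0.657, 0.754, 0.0, 0.0]
force: [0.3, -3.1, -0.4]
width: 0.0298
```

>>> arm_command(
  moves=[
    [[0.3,0.05,0,0,0],[0.3,0.05,0,0,0]],
  ],
)

```text
clock: 10.33
tool_pos: [0.5211, 0.0703, 0.2019]
tool_rot: [0.657, 0.754, -0.0, 0.001]
force: [0.8, -7.8, 1.9]
width: 0.0303
```

>>> arm_command(
  moves=[
    [[0.3,0.05,0,0,0],[0.3,0,0,0,0]],
  ],
)

```text
clock: 10.5
tool_pos: [0.521, 0.0704, 0.2018]
tool_rot: [0.657, 0.754, -0.0, 0.001]
force: [0.2, -6.9, 1.9]
width: 0.03
```

```bash
python3 box.py w8
```

```text
origin [531.65049773  17.16213628] cork foot [[173.70182127   0.29420427]]
TCP rack [[54.21592791  3.21892354]] z 0.20182862667499252 tool x yaw 97.88489913969602
z rack ctr 54.6 109.0 [12.8 31.2] ang 75.54 [ 41.1 103.6] [ 71.1 119.1]
z rack ctr 99.9 -0.6 [ 69.1 118.2] ang 90.00 [ 40.8 -35.2] [159.   33.9]
z&red rack ctr 111.8 -0.8 [94.3 68.7] ang 0.04 [ 64.6 -35.1] [159.   33.6]
```

The force holds at ~7 N with the tool stalled and the rear at 64.6 mm, so the box is home. One last nudge to confirm, then I back off straight and rise.

>>> arm_command(
  moves=[
    [[0.3,0.05,0,0,0],[0.3,0.05,0,0,0],[0.3,0,0,0,0]],
  ],
)

```text
clock: 10.8
tool_pos: [0.521, 0.0707, 0.2019]
tool_rot: [0.657, 0.754, -0.001, 0.001]
force: [0.4, -11.1, 1.3]
width: 0.0298
```

>>> arm_command(
  moves=[
    [[0.3,-0.2,0,0,0],[0.3,-0.6,0,0,0],[0.3,-1.2,0,0,0],[0.3,-2,0,0,0],[0.3,-2,0,0,0]],
  ],
)

```text
clock: 11.22
tool_pos: [0.5288, 0.0121, 0.2015]
tool_rot: [0.657, 0.754, 0.0, -0.0]
force: [0.4, -0.0, -0.4]
width: 0.0301
```

>>> arm_command(
  moves=[
    [[0.3,0,0,-2,0],[0.3,0,0,-4,0],[0.3,0,0,-4,0],[0.3,0,0,-4,0],[0.3,0,0,-4,0]],
  ],
)

```text
clock: 11.63
tool_pos: [0.5284, 0.0121, 0.3832]
tool_rot: [0.657, 0.754, -0.0, -0.0]
force: [0.6, -0.1, -0.3]
width: 0.0295
```

>>> arm_command(
  moves=[
    [[0.3,0,0,-2,0],[0.3,0,0,0,0],[0.3,0,0,0,0]],
  ],
)

```text
clock: 11.88
tool_pos: [0.5293, 0.0123, 0.4036]
tool_rot: [0.657, 0.754, 0.001, 0.001]
force: [-0.4, -0.1, -0.5]
width: 0.0301
```

```bash
python3 box.py w9
```

```text
origin [531.65049773  17.16213628] cork foot [[173.70182127   0.29420427]]
TCP rack [[-4.51257541  2.99315486]] z 0.4035548427984358 tool x yaw 97.84044140027574
z rack ctr 116.8 -0.2 [103.6  69.7] ang 0.00 [ 64.9 -35. ] [168.6  34.6]
z&red rack ctr 116.8 -0.2 [103.6  69.7] ang 0.00 [ 64.9 -35. ] [168.6  34.6]
```

View pics/w9.png

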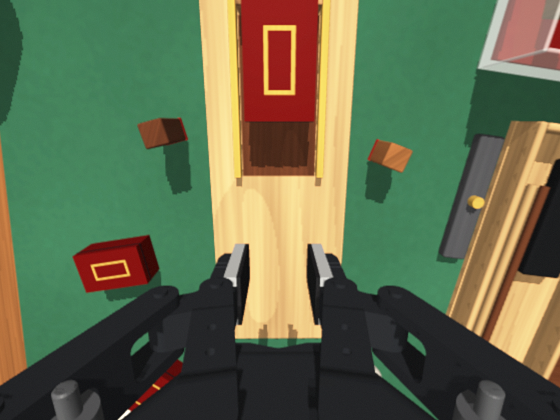

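The box sits centred between the rails (rear edge row ~122, cols 243–317), its rear is at rack x 64.9, and the bystanders are unmoved. Handing in.

```bash
python3 -c "
from station import r
print(r.hand_in())"
```

```text
the job is handed in; nothing more can be done
None
```

I pushed the red seal box down the lane from behind with two part-open fingers, and it now sits home against the cork stop. The fingertips stayed above rail height throughout. A slight diagonal push on the way in took out a 4 mm sideways offset.

- **Home position:** the box's rear edge is at rack x 64.9 mm, against 65 expected. It is 0.2 mm off the centre line with 0.0° yaw.
- **At the stop:** the pushing force rose from about 2–3 N while sliding to 11 N, with the tool stalled. The peak was far below the limits.
- **Rails:** in the measured positions the box kept about 5 to 10 mm from each rail once inside the lane, and nothing in the forces suggested a touch.
- **Surroundings:** the bystanders in the last wrist view look unmoved. The gripper finished about 0.2 m above the desk, touching nothing, at 11.9 s.
- **Disagreements:** the first overhead estimate of the rack was about 4 mm off sideways from the wrist camera's, so I used the wrist camera's. It put the cork at 173.7 mm instead of 175, within calibration.
- **Not checked:** the last view cuts off the box's front end, so contact with the cork rests on the force and the rear-edge position. I took no final overhead picture, so bystanders outside the wrist view were not rechecked.

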